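Seat a hinge barrel in the V-block and hold it down for tacking

ROBOT

A 7-joint arm with a two-finger parallel gripper is mounted at the origin on the work surface. World frame = base frame: x ahead of the robot, y to its left, z up, the work surface at z = 0. Lengths are in m, angles in rad, forces in N, time in s.
With the tool pointing down it reaches from about 0.425 to 0.925 m from the base axis. Payload 6.8 kg.
Tool frame: the origin (TCP) lies on the front face of the gripper's body, between the roots of the fingers; the fingertips stand 73 mm ahead of it and the grasp point (between the pads) lies 54 mm ahead of it; z points along the fingers, y is the line along which they close (so a half turn about z gives the same grasp; the last joint's range is limited). The gripper opens to 85 mm and grips with 20 to 120 N. Pads are 22 mm wide; open, the fingers measure 114 mm over their backs; the gripper's body (76 mm by 85 mm) begins 54 mm behind the grasp point. The pads swing forward as they close: fully open they stand 13 mm farther back than shut.
Start: joints at [1.094, 0.477, 0.022, 1.555, -0.011, 1.109, -0.083], TCP at [0.243, -0.63, 0.304] pointing down, gripper open.
Joint ranges: [-2.96, 2.96], [-0.34, 2.1], [-1.41, 1.46], [0.24, 2.44], [-1.37, 4.51], [0.17, 1.92], [-2.96, 2.96]. Speed limits (rad/s): [2.39, 2.39, 3.14, 3.14, 3.14, 3.14, 3.14].

INTERFACE

Orientations are given as a unit quaternion [w, x, y, z].
In Python, from station import bot, optics gives the robot as it stands.
- The arm moves only by the tool drive_tool, never from a script. Its argument "deltas" is a list of rows, each an object with "gripper": the closure in counts, from 0 (fully open) to 255 (shut); "offset": the shift along the tool's x, y, z in units of 1000 mm (1.0 is 1000 mm), a list of three; "angular": the turn, a rotation vector about the tool's x, y, z in units of 45 degrees (1.0 is 45 degrees), a list of three. In form: [{"gripper": gripper, "offset": [dx, dy, dz], "angular": [rx, ry, rz]}, ...]. A call has 1 to 5 rows; each row is the pose to reach, as a shift and turn from the pose commanded when the call began, along the tool's axes at that moment; what a row does not reach only later rows make up. A row lasts 1/10 s, in which the tool goes at most 50 mm and 8.59 degrees, less where a joint would pass 70% of its speed; a pose out of reach is approached as far as the arm can. A call with a number of a shift or a turn outside -1 to 1 is refused whole. A call with a gripper value outside its range is refused whole. The fingers move at their own pace and stop on an object; "grip_force" is the grip in N (left out, the last holds). Time passes only in rows, so rows that repeat a pose let the fingers close. It gives the time, the measured TCP pose, the force, the opening and the grip force at its end, in the units of the state.
- bot.get_obs(): the state, without advancing time (a new reading comes with each control period).
- optics.read_camera(name): name is "scene" or "top"; returns the picture (400x640x3 uint8, blue, green, red); there is no depth.
- optics.camera_model(name): a dict with "fx", "fy", "cx", "cy" (pixels), "dist" ([k1, k2, p1, p2, k3] as OpenCV has them; the pictures are not rectified), "cam_to_world" (4x4, takes a point from camera to world coordinates). Camera axes: x right, y up, looking along -z (the intrinsics and any distortion apply to the point x, -y, -z); pixel columns grow to the right and rows downward; lengths in m; the calibration is good to about 2 mm. A picture is of the moment at which its call begins. camera_model takes no time and is no camera call.
- bot.hand_in(): hands the job in; it is judged then, once.
The state is a dict: "t": time; "q": joint angles; "joint_vel": joint speeds; "joint_torque": joint torques, N m; "eef_pos": TCP position; "tool_rot": TCP orientation; "contact_force": force on the tool from outside, world axes, zero at the start; "torque": the same for the moment, N m; "gripper_width": opening from 0.0 (shut) to 1.0 (fully open); "grasp_force": force on a finger pad.
Only numpy, scipy, OpenCV 4.12 (cv2) and the standard library are available. Lean on these libraries where they do the work, as an engineer would, in place of code of your own. Each camera call takes 0.05 s, during which the arm holds its last target. There are 200 camera calls.

TASK

A thin rod offcut is still lying in the groove of the V-block: take it out and leave it lying in the shallow metal scrap tray. Then take the thick hinge barrel from its wooden rest, set it gently lengthwise into the groove, centred end to end, and keep it pushed down onto both sloping faces with a firm, steady push of about 15 N for tacking; finish while still holding it down like that. Leave the other things on the bench where they are.

Things in the scene. Friction and masses are not known exactly. Their poses are not given: they have to be found in the camera images.
- vblock: Steel V-block bolted to the bench; origin: centre of its underside; x along the groove, y across, z up. Base plate 124 x 74 x 10 mm; on it two 90-degree V supports, each 30 mm long (x 31 to 61 mm either side of the middle), 68 mm wide, 63 mm high. The 62 mm waist between them is open down to the plate: fingers can reach down there. Groove bottom 39 mm above the bench, mouth 48 mm wide.
- v_seat (a point): The point where the middle of the barrel's axis lies when it is seated and centred: 60 mm above the V-block's underside, over its origin; axes as the V-block.
- cheek_left: The two sloping faces of the V-block on its +y side (fixed part of it, same origin and axes as the V-block). Each face rises at 45 degrees.
- cheek_right: The two sloping faces of the V-block on its -y side (fixed part of it, same origin and axes as the V-block).
- offcut: Thin plain dark steel rod, 16 mm diameter, 120 mm long, about 0.17 kg; origin at the middle of its axis, x along it. It starts lying in the groove, roughly centred (up to 5 mm off along it), axis 50 mm above the bench; graspable in the waist.
- barrel: Thick bright steel hinge barrel (tube with dark bore), 30 mm diameter, 120 mm long, 0.25 to 0.38 kg; origin at the middle of its axis, x along it. It starts lying in the wooden rest along the rest's x, axis 31 mm above the bench, its middle 62 mm free at both sides for fingers.
- rest: Wooden parts rest fixed to the bench; origin at the centre of its underside, x along the barrel that it carries. Board 130 x 84 x 6 mm with two cross cleats (x 38 to 58 mm either side of the middle) whose notch floors are 16 mm and whose lips are 26 mm above the bench; the notch is 34 mm wide.
- tray: Shallow open bright metal scrap tray fixed to the bench, 170 (x) x 130 (y) x 36 mm high, walls and floor 4 to 5 mm thick; origin at the centre of its underside. Starts empty. Rest and tray may be on either side of the V-block.
- hammer: Hammer 270 mm long lying beyond the V-block, a bystander; origin on its underside.
- screwdriver: Screwdriver with a wooden handle, 200 mm long, lying nearer the robot on its left, a bystander.
- spanner: Steel spanner 170 mm long lying nearer the robot on its right, a bystander.
- oil_can: Closed aluminium can, 56 mm diameter, 85 mm high, standing at the far left, a bystander.
- leaves: Fanned stack of steel hinge leaves about 75 x 45 x 16 mm, far right, a bystander.
- collar: Brass collar ring, 48 mm outside diameter, 18 mm high, between robot and V-block, a bystander.
- scroll: Wrought scroll of 12 mm round bar, about 85 x 60 mm, far out on the right, a bystander.
Not all that is in view belongs to the job. Of the things shaped like the offcut, the steel one is meant.

How it is judged:
On the way, in this order (a step that is already met when the one before it is completed fails the run):
1. the offcut lies in the scrap tray, let go of (x of offcut in the frame of tray between -0.08 and 0.08 m and y of offcut in the frame of tray between -0.06 and 0.06 m and z of offcut in the frame of tray below 0.034 m and contact force between offcut and the fingers below 0.1 N), for 0.2 s.
2. the barrel is seated in the groove and pressed onto both faces (x of barrel in the frame of v_seat between -0.012 and 0.012 m and y of barrel in the frame of v_seat between -0.003 and 0.003 m and z of barrel in the frame of v_seat between -0.003 and 0.003 m and angle between the x axis of barrel and the x axis of vblock, either way round below 0.05 rad and contact force between barrel and cheek_left between 5 and 40 N and contact force between barrel and cheek_right between 5 and 40 N), for 0.2 s.
At the end, for the whole second after the job is handed in: Offcut inside the scrap tray, untouched. Barrel in the groove: within 12 mm of the middle along it, 3 mm across and in height, 0.05 rad in direction; fingers push it (over 3 N) so that each sloping side carries 5 to 40 N, steadily to the end (all of step 1 and all of step 2 and contact force between barrel and the fingers above 3 N and linear speed of barrel below 0.02 m/s); the arm keeps its last pose, push and grip.
It fails at once if the barrel or offcut was slammed or forced into the V-block (over 80 N on one side) (contact force between any of barrel, offcut and cheek_left above 80 N or contact force between any of barrel, offcut and cheek_right above 80 N).
It fails at once if a bystander was pushed more than 30 mm (distance of any of hammer, screwdriver, spanner, oil_can, leaves, collar, scroll from where it was at the start of the episode above 0.03 m).
It also fails if it takes over 72 s, if anything falls off the work surface, if the arm or the gripper's body presses on something with over 40 N, if the wrist force passes 120 N, or if a joint passes its speed limit or range.

## Working session

There is one attempt and no reset: what is moved stays moved. The work goes in short steps, Python scripts to look and compute and a tool call to move; the robot and the scene stay as the last step left them, time stands still between calls to the robot, and variables do not carry over. Pictures are saved under pics/ and viewed, at most 10 in all, crops included, and the job is handed in when it is done.

Besides the shell and the picture viewer there is one more tool, called after "Emit:" as name([rows], argument=value, ...), one row to a line, values as JSON. drive_tool: Moves the arm, as the interface text tells. Its arguments: {"type":"object","properties":{"deltas":{"type":"array"},"grip_force":{"type":"number"}},"required":["deltas"]}

```bash
ls; mkdir -p pics
cat > h.py <<'E'
import numpy as np, cv2
from station import bot, optics
from scipy.spatial.transform import Rotation as R
def K(n):
    m=optics.camera_model(n); return np.array([[m['fx'],0,m['cx']],[0,m['fy'],m['cy']],[0,0,1]]),np.array(m['dist'],float),np.array(m['cam_to_world'])
def ray(n,uv,z):
    k,d,T=K(n); p=cv2.undistortPoints(np.array(uv,float).reshape(-1,1,2),k,d)[:,0]
    v=np.c_[p[:,0],-p[:,1],-np.ones(len(p))]@T[:3,:3].T; o=T[:3,3]
    return o+v*((z-o[2])/v[:,2])[:,None]
def proj(n,P):
    k,d,T=K(n); c=(np.array(P,float).reshape(-1,3)-T[:3,3])@T[:3,:3]
    c=c*[1,-1,-1]; return cv2.projectPoints(c,np.zeros(3),np.zeros(3),k,d)[0][:,0]
def st():
    o=bot.get_obs(); w,x,y,z=o['tool_rot']; return o,np.array(o['eef_pos']),R.from_quat([x,y,z,w])
E
python3 - <<'E'
from h import *
for n in('scene','top'):
    cv2.imwrite(f'pics/{n}0.png',optics.read_camera(n)); print(n,K(n)[2].round(3).tolist(),K(n)[0][0,0])
o,p,r=st(); print(o); print(r.as_matrix().round(3))
E
```

```text
pics
scene [[-0.638, -0.562, 0.526, 1.182], [0.77, -0.457, 0.445, 0.472], [-0.01, 0.689, 0.725, 0.938], [0.0, 0.0, 0.0, 1.0]] 475.0999592937949
top [[0.016, 0.994, -0.112, 0.385], [-1.0, 0.016, -0.007, -0.059], [-0.005, 0.112, 0.994, 1.589], [0.0, 0.0, 0.0, 1.0]] 456.8114903948702
{'t': 0.1, 'q': array([ 1.09384566,  0.47773219,  0.02237238,  1.55635009, -0.01153578,
        1.10929588, -0.08310869]), 'joint_vel': array([ 1.02801395e-04, -1.43753928e-03,  3.09922850e-04, -2.63262745e-03,
        9.35940488e-05, -8.11903567e-04, -1.85873932e-04]), 'joint_torque': array([ 4.15770468e-03, -5.97767544e+01,  1.61355045e+00, -2.81957173e+01,
        1.28169681e-02,  5.08796147e-03, -6.49596110e-07]), 'eef_pos': array([ 0.24320707, -0.62921979,  0.30301457]), 'tool_rot': array([-8.03609962e-04,  9.83044302e-01,  1.83366340e-01, -2.02113124e-04]), 'contact_force': array([-0.02267307,  0.28158297,  0.34650719]), 'torque': array([-0.00886638, -0.02260712, -0.03291849]), 'grasp_force': 0.0, 'gripper_width': 0.9954729901534793}
[[ 0.933  0.361 -0.001]
 [ 0.361 -0.933  0.002]
 [-0.    -0.002 -1.   ]]
```

View pics/top0.png

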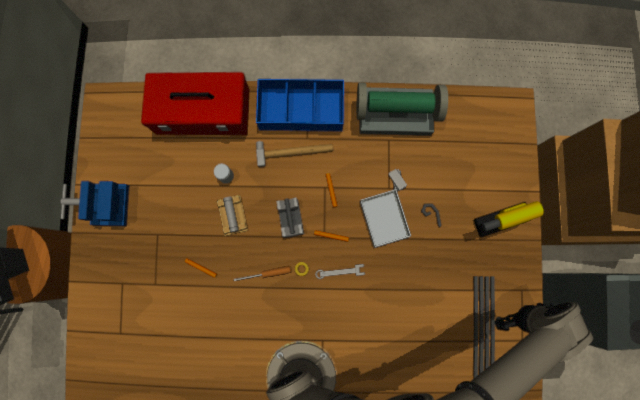

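View pics/scene0.png

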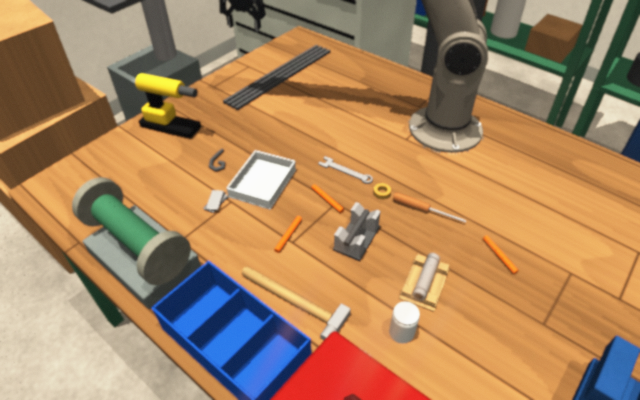

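The top view shows the V-block with the dark offcut at about (290,217), the bright barrel in its rest at (232,214) and the tray at (386,219). The bystanders are the hammer, screwdriver, spanner, collar, can, leaves and scroll. Things that could be taken for the offcut are the orange rods at (332,190), (331,236) and (201,268). I choose the dark steel rod in the groove at (290,217) and will check it in a close crop.

Run:
```python
from h import *
a=cv2.imread('pics/top0.png')[185:250,210:310]; b=cv2.imread('pics/scene0.png')[195:310,320:460]
a=cv2.resize(a,(800,520),interpolation=cv2.INTER_CUBIC)
cv2.imwrite('pics/c1.png',a)
cv2.imwrite('pics/c2.png',cv2.resize(b,None,fx=5,fy=5,interpolation=cv2.INTER_CUBIC))
```

```text
(no output)
```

View pics/c1.png

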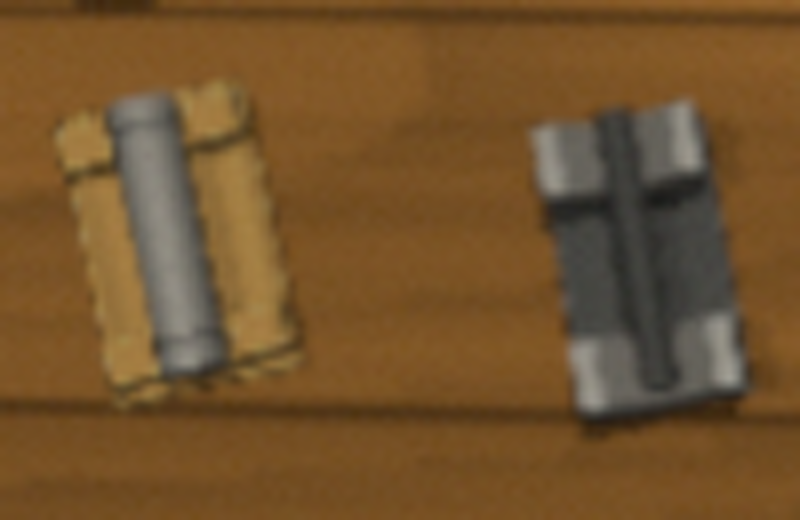

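View pics/c2.png

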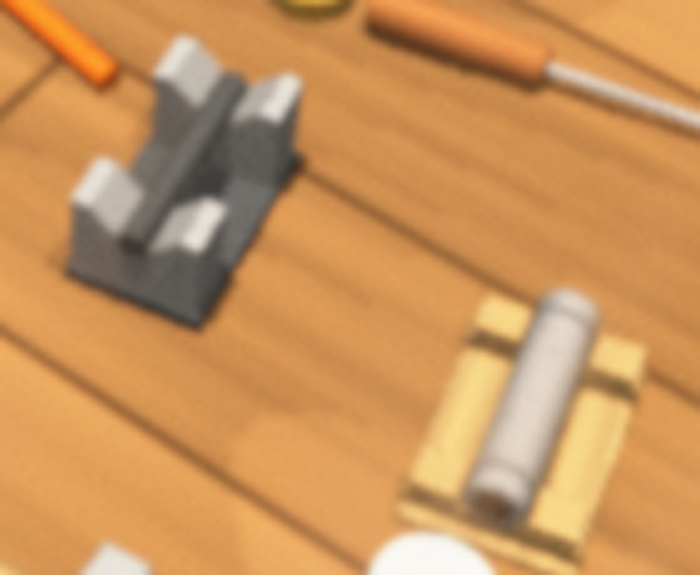

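The crops confirm the choice: a thin dark rod lies in the grey V-block, with ends at c1 (615,108) and (658,388). The thick bright barrel lies in the rest, with ends at c1 (142,98) and (193,370).

Run:
```python
from h import *
T=lambda l:np.array(l)/8+[210-.5,185-.5]
S=lambda l:np.array(l)/5+[320-.5,195-.5]
def show(n,p):
    c=p.mean(0); d=p[0]-p[1]; print(n,p[:,:2].round(4).tolist(),'mid',c[:2].round(4),'len',np.hypot(*d[:2]).round(4),'yaw',np.degrees(np.arctan2(d[1],d[0])).round(2))
show('off top',ray('top',T([(615,110),(658,388)]),.054))
show('off sc',ray('scene',S([(135,240),(235,80)]),.05))
show('bar top',ray('top',T([(142,97),(193,370)]),.038))
show('bar sc',ray('scene',S([(497,500),(572,308)]),.031))
v=ray('top',T([(532,125),(692,100),(742,383),(582,408)]),.063); print(v[:,:2].round(4).tolist(),v.mean(0)[:2],'W',np.linalg.norm(v[0]-v[1]),'L',np.linalg.norm(v[1]-v[2]),np.linalg.norm(v[0]-v[3]))
d=v[0]-v[3]+v[1]-v[2];print('yaw',np.degrees(np.arctan2(d[1],d[0])))
v=ray('scene',S([(70,272),(200,327)]),0); print('vb base far edge',v[:,:2].round(4).tolist())
v=ray('top',T([(57,135),(240,85),(298,360),(118,402)]),.015);print('rest',v.mean(0)[:2],v[:,:2].round(3).tolist())
v=ray('top',[(360,205),(399,190),(411,237),(374,247)],.036);print('tray',v.mean(0)[:2],v[:,:2].round(3).tolist())
```

```text
off top [[0.6028, 0.0605], [0.485, 0.0395]] mid [0.5439 0.05  ] len 0.1197 yaw 10.09
off sc [[0.6018, 0.0606], [0.4876, 0.0368]] mid [0.5447 0.0487] len 0.1166 yaw 11.76
bar top [[0.6078, 0.2664], [0.4903, 0.2398]] mid [0.549  0.2531] len 0.1205 yaw 12.75
bar sc [[0.6051, 0.2678], [0.4909, 0.239]] mid [0.548  0.2534] len 0.1178 yaw 14.16
[[0.5946, 0.0947], [0.6063, 0.0273], [0.4871, 0.0038], [0.4755, 0.0706]] [0.54090237 0.04909873] W 0.06836402504485364 L 0.1215072289054877 0.12154250480146073
yaw 11.304591990164193
vb base far edge [[0.6057, 0.0247], [0.5921, 0.0951]]
rest [0.54629129 0.25283124] [[0.594, 0.308], [0.617, 0.228], [0.497, 0.198], [0.477, 0.277]]
tray [ 0.53699782 -0.28079884] [[0.586, -0.191], [0.64, -0.326], [0.479, -0.366], [0.443, -0.24]]
```

```bash
cat >> h.py <<'E'
def d(x,y,z,yaw):
    """tool-frame offset/angular to put TCP at x,y,z, tool x along yaw deg (pointing down)"""
    o,p,r=st(); c,s=np.cos(np.radians(yaw)),np.sin(np.radians(yaw))
    t=R.from_matrix(np.array([[c,s,0],[s,-c,0],[0,0,-1]]))
    print('t',round(o['t'],2),'p',p.round(4),'yaw',np.degrees(np.arctan2(*r.as_matrix()[1::-1,0])).round(2),'off',r.inv().apply(np.array([x,y,z])-p).round(4).tolist(),'ang',((r.inv()*t).as_rotvec()/np.radians(45)).round(4).tolist(),'F',np.round(o['contact_force'],1),'w',round(o['gripper_width'],3),'g',round(o['grasp_force'],1))
E
python3 -c "
from h import *
d(.544,.0495,.2,10.9)"
```

```text
t 0.1 p [ 0.2432 -0.6292  0.303 ] yaw 21.13 off [0.5253, -0.5245, 0.1038] ang [-0.0021, 0.0003, 0.2274] F [-0.   0.3  0.3] w 0.995 g 0.0
```

Emit:
drive_tool([
  {"gripper": 0,"offset": [0.525,-0.526,0.05],"angular": [0,0,0.229]},
  {"gripper": 0,"offset": [0.525,-0.526,0.05],"angular": [0,0,0.229]},
  {"gripper": 0,"offset": [0.525,-0.526,0.05],"angular": [0,0,0.229]},
  {"gripper": 0,"offset": [0.525,-0.526,0.05],"angular": [0,0,0.229]},
  {"gripper": 0,"offset": [0.525,-0.526,0.05],"angular": [0,0,0.229]},
], grip_force=50)

```text
t: 0.6
eef_pos: [0.3444, -0.3993, 0.2867]
tool_rot: [-0.0, 0.996, 0.094, -0.0]
contact_force: [1.6, 0.6, 1.4]
gripper_width: 1.001
grasp_force: 0.0
```

```bash
python3 -c "
from h import *
d(.544,.0495,.2,10.9)"
```

```text
t 0.6 p [ 0.3444 -0.3993  0.2867] yaw 10.82 off [0.2803, -0.4034, 0.0868] ang [-0.0004, 0.0003, -0.0018] F [1.6 0.6 1.4] w 1.001 g 0.0
```

Emit:
drive_tool([
  {"gripper": 0,"offset": [0.28,-0.403,0.087],"angular": [0,0,0]},
  {"gripper": 0,"offset": [0.28,-0.403,0.087],"angular": [0,0,0]},
  {"gripper": 0,"offset": [0.28,-0.403,0.087],"angular": [0,0,0]},
  {"gripper": 0,"offset": [0.28,-0.403,0.087],"angular": [0,0,0]},
  {"gripper": 0,"offset": [0.28,-0.403,0.087],"angular": [0,0,0]},
])

```text
t: 1.1
eef_pos: [0.4443, -0.1746, 0.2432]
tool_rot: [0.0, 0.996, 0.094, 0.0]
contact_force: [1.6, -0.6, 0.7]
gripper_width: 1.001
grasp_force: 0.0
```

```bash
python3 -c "
from h import *
d(.544,.0495,.2,10.9)"
```

```text
t 1.1 p [ 0.4443 -0.1746  0.2432] yaw 10.81 off [0.14, -0.2015, 0.0431] ang [0.0002, -0.0001, -0.002] F [ 1.6 -0.6  0.7] w 1.001 g 0.0
```

Emit:
drive_tool([
  {"gripper": 0,"offset": [0.138,-0.198,0.043],"angular": [0,0,0]},
  {"gripper": 0,"offset": [0.138,-0.198,0.043],"angular": [0,0,0]},
  {"gripper": 0,"offset": [0.138,-0.198,0.043],"angular": [0,0,0]},
  {"gripper": 0,"offset": [0.138,-0.198,0.043],"angular": [0,0,0]},
  {"gripper": 0,"offset": [0.138,-0.198,0.043],"angular": [0,0,0]},
])

```text
t: 1.6
eef_pos: [0.5428, 0.0463, 0.1999]
tool_rot: [-0.0, 0.996, 0.095, -0.0]
contact_force: [-0.0, 0.1, -0.2]
gripper_width: 0.998
grasp_force: 0.0
```

Emit:
drive_tool([
  {"gripper": 0,"offset": [0,0,0],"angular": [0,0,0]},
  {"gripper": 0,"offset": [0,0,0],"angular": [0,0,0]},
])

```text
t: 1.8
eef_pos: [0.5422, 0.045, 0.1998]
tool_rot: [-0.0, 0.995, 0.096, -0.001]
contact_force: [-0.2, -1.0, -0.0]
gripper_width: 1.001
grasp_force: 0.0
```

```bash
python3 -c "
from h import *
d(.544,.0495,.104,11)"
```

```text
t 1.8 p [0.5422 0.045  0.1998] yaw 10.98 off [0.0028, -0.004, 0.0958] ang [-0.0004, 0.0018, -0.0004] F [-0.2 -1.  -0. ] w 1.001 g 0.0
```

Emit:
drive_tool([
  {"gripper": 0,"offset": [0.003,-0.004,0.03],"angular": [0,0,0]},
  {"gripper": 0,"offset": [0.003,-0.004,0.06],"angular": [0,0,0]},
  {"gripper": 0,"offset": [0.003,-0.004,0.08],"angular": [0,0,0]},
  {"gripper": 0,"offset": [0.003,-0.004,0.092],"angular": [0,0,0]},
  {"gripper": 0,"offset": [0.003,-0.004,0.096],"angular": [0,0,0]},
])

```text
t: 2.3
eef_pos: [0.5439, 0.0468, 0.1035]
tool_rot: [0.0, 0.996, 0.093, -0.001]
contact_force: [1.2, 0.4, 0.3]
gripper_width: 0.998
grasp_force: 0.0
```

Emit:
drive_tool([
  {"gripper": 120,"offset": [0,0,0],"angular": [0,0,0]},
  {"gripper": 170,"offset": [0,0,0],"angular": [0,0,0]},
  {"gripper": 255,"offset": [0,0,0],"angular": [0,0,0]},
  {"gripper": 255,"offset": [0,0,0],"angular": [0,0,0]},
  {"gripper": 255,"offset": [0,0,0],"angular": [0,0,0]},
], grip_force=40)

```text
t: 2.8
eef_pos: [0.5449, 0.0489, 0.1051]
tool_rot: [-0.0, 0.996, 0.094, 0.001]
contact_force: [-0.7, -2.0, 4.9]
gripper_width: 0.17
grasp_force: 38.9
```

Emit:
drive_tool([
  {"gripper": 255,"offset": [0,0,0],"angular": [0,0,0]},
  {"gripper": 255,"offset": [0,0,0],"angular": [0,0,0]},
  {"gripper": 255,"offset": [0,0,0],"angular": [0,0,0]},
  {"gripper": 255,"offset": [0,0,0],"angular": [0,0,0]},
  {"gripper": 255,"offset": [0,0,0],"angular": [0,0,0]},
])

```text
t: 3.3
eef_pos: [0.5449, 0.0489, 0.1051]
tool_rot: [-0.0, 0.996, 0.095, 0.0]
contact_force: [-1.3, 1.7, 6.0]
gripper_width: 0.171
grasp_force: 39.0
```

```bash
python3 -c "
from h import *
d(.544,.0495,.24,11)"
```

```text
t 3.3 p [0.5449 0.0489 0.1051] yaw 10.86 off [-0.0006, -0.0008, -0.1349] ang [-0.0003, -0.0011, -0.0031] F [-1.3  1.7  6. ] w 0.171 g 39.0
```

Emit:
drive_tool([
  {"gripper": 255,"offset": [0,0,-0.02],"angular": [0,0,0]},
  {"gripper": 255,"offset": [0,0,-0.055],"angular": [0,0,0]},
  {"gripper": 255,"offset": [0,0,-0.09],"angular": [0,0,0]},
  {"gripper": 255,"offset": [0,0.03,-0.11],"angular": [0,0,0]},
  {"gripper": 255,"offset": [0,0.06,-0.11],"angular": [0,0,0]},
])

```text
t: 3.8
eef_pos: [0.5576, -0.0102, 0.2178]
tool_rot: [0.0, 0.995, 0.096, 0.003]
contact_force: [0.0, -0.5, -2.4]
gripper_width: 0.174
grasp_force: 39.2
```

```bash
python3 -c "
from h import *
d(.537,-.281,.2,15)"
```

```text
t 3.8 p [ 0.5576 -0.0102  0.2178] yaw 10.97 off [-0.0718, 0.2619, 0.0176] ang [0.0012, -0.0074, -0.0896] F [ 0.  -0.5 -2.4] w 0.174 g 39.2
```

Emit:
drive_tool([
  {"gripper": 255,"offset": [-0.012,0.04,0.01],"angular": [0,0,-0.02]},
  {"gripper": 255,"offset": [-0.025,0.085,0.015],"angular": [0,0,-0.04]},
  {"gripper": 255,"offset": [-0.037,0.13,0.017],"angular": [0,0,-0.06]},
  {"gripper": 255,"offset": [-0.049,0.175,0.017],"angular": [0,0,-0.09]},
  {"gripper": 255,"offset": [-0.06,0.22,0.017],"angular": [0,0,-0.09]},
])

```text
t: 4.3
eef_pos: [0.5373, -0.2399, 0.1971]
tool_rot: [-0.0, 0.992, 0.13, -0.0]
contact_force: [1.0, 0.2, -1.4]
gripper_width: 0.169
grasp_force: 39.2
```

Emit:
drive_tool([
  {"gripper": 255,"offset": [-0.012,0.04,0],"angular": [0,0,0]},
  {"gripper": 255,"offset": [-0.012,0.04,0],"angular": [0,0,0]},
  {"gripper": 255,"offset": [-0.012,0.04,0],"angular": [0,0,0]},
])

```text
t: 4.6
eef_pos: [0.5361, -0.2808, 0.1969]
tool_rot: [-0.0, 0.992, 0.128, -0.001]
contact_force: [1.1, 1.0, -1.5]
gripper_width: 0.173
grasp_force: 39.3
```

Run:
```python
from h import *
d(.537,-.281,.082,15)
a=optics.read_camera('scene'); b=optics.read_camera('top')
i=[cv2.resize(a[120:240,190:320],(520,480),interpolation=2),cv2.resize(b[170:260,350:420],(280,360),interpolation=2)]
i[1]=cv2.copyMakeBorder(i[1],0,120,0,0,0)
cv2.imwrite('pics/t1.png',np.hstack(i))
```

```text
t 4.6 p [ 0.5361 -0.2808  0.1969] yaw 14.71 off [0.001, 0.0004, 0.1149] ang [-0.0006, 0.0012, -0.0065] F [ 1.1  1.  -1.5] w 0.173 g 39.3
```

View pics/t1.png

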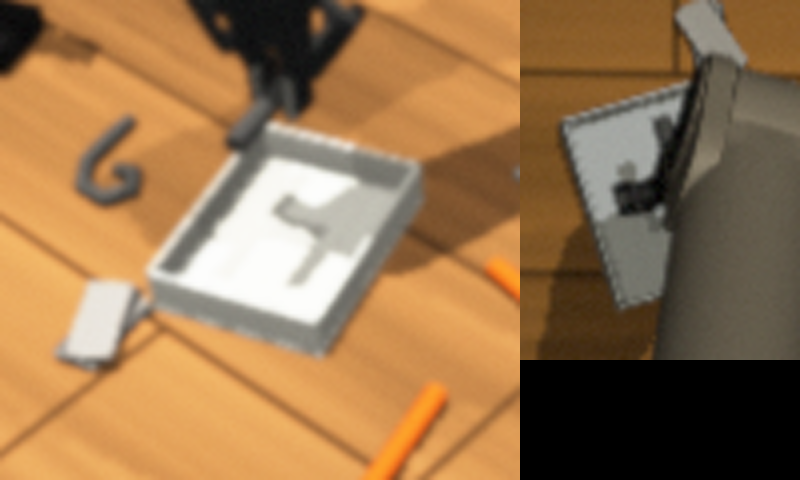

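The rod is held over the tray: in the crop it is at about (255,115), with its shadow inside the tray at (310,240). I'll lower it and release.

Emit:
drive_tool([
  {"gripper": 255,"offset": [0.001,0,0.035],"angular": [0,0,0]},
  {"gripper": 255,"offset": [0.001,0,0.07],"angular": [0,0,0]},
  {"gripper": 255,"offset": [0.001,0,0.095],"angular": [0,0,0]},
  {"gripper": 255,"offset": [0.001,0,0.11],"angular": [0,0,0]},
  {"gripper": 255,"offset": [0.001,0,0.115],"angular": [0,0,0]},
])

```text
t: 5.2
eef_pos: [0.5376, -0.2776, 0.081]
tool_rot: [-0.001, 0.991, 0.131, -0.001]
contact_force: [-0.1, 0.2, -0.9]
gripper_width: 0.166
grasp_force: 39.4
```

Emit:
drive_tool([
  {"gripper": 255,"offset": [0,0,0],"angular": [0,0,0]},
  {"gripper": 255,"offset": [0,0,0],"angular": [0,0,0]},
  {"gripper": 150,"offset": [0,0,0],"angular": [0,0,0]},
  {"gripper": 150,"offset": [0,0,0],"angular": [0,0,0]},
  {"gripper": 150,"offset": [0,0,0],"angular": [0,0,0]},
])

```text
t: 5.7
eef_pos: [0.5383, -0.2796, 0.0833]
tool_rot: [0.0, 0.992, 0.129, 0.001]
contact_force: [-1.0, -0.4, -0.3]
gripper_width: 0.411
grasp_force: 0.0
```

Emit:
drive_tool([
  {"gripper": 150,"offset": [0,0,-0.01],"angular": [0,0,0]},
  {"gripper": 150,"offset": [0,0,-0.03],"angular": [0,0,0]},
  {"gripper": 150,"offset": [0,0,-0.06],"angular": [0,0,0]},
  {"gripper": 0,"offset": [0,0,-0.1],"angular": [0,0,0]},
  {"gripper": 0,"offset": [0,-0.02,-0.14],"angular": [0,0,0]},
])

```text
t: 6.2
eef_pos: [0.5325, -0.2625, 0.2246]
tool_rot: [0.001, 0.992, 0.128, 0.0]
contact_force: [0.6, -0.1, 1.6]
gripper_width: 0.74
grasp_force: 0.0
```

Run:
```python
from h import *
d(.5485,.2533,.2,13.3)
```

```text
t 6.2 p [ 0.5325 -0.2625  0.2246] yaw 14.66 off [0.146, -0.495, 0.0238] ang [0.0023, -0.0004, 0.0301] F [ 0.6 -0.1  1.6] w 0.74 g 0.0
```

Emit:
drive_tool([
  {"gripper": 0,"offset": [0.146,-0.495,0.02],"angular": [0,0,0.03]},
  {"gripper": 0,"offset": [0.146,-0.495,0.02],"angular": [0,0,0.03]},
  {"gripper": 0,"offset": [0.146,-0.495,0.02],"angular": [0,0,0.03]},
  {"gripper": 0,"offset": [0.146,-0.495,0.02],"angular": [0,0,0.03]},
  {"gripper": 0,"offset": [0.146,-0.495,0.02],"angular": [0,0,0.03]},
])

```text
t: 6.7
eef_pos: [0.5394, -0.0085, 0.2139]
tool_rot: [0.0, 0.993, 0.118, 0.001]
contact_force: [1.3, -0.2, 1.0]
gripper_width: 1.002
grasp_force: 0.0
```

Run:
```python
from h import *
d(.5485,.2533,.2,13.3)
```

```text
t 6.7 p [ 0.5394 -0.0085  0.2139] yaw 13.5 off [0.0699, -0.2525, 0.0138] ang [0.0007, -0.0018, 0.0045] F [ 1.3 -0.2  1. ] w 1.002 g 0.0
```

Emit:
drive_tool([
  {"gripper": 0,"offset": [0.07,-0.252,0.014],"angular": [0,0,0.004]},
  {"gripper": 0,"offset": [0.07,-0.252,0.014],"angular": [0,0,0.004]},
  {"gripper": 0,"offset": [0.07,-0.252,0.014],"angular": [0,0,0.004]},
  {"gripper": 0,"offset": [0.07,-0.252,0.014],"angular": [0,0,0.004]},
  {"gripper": 0,"offset": [0.07,-0.252,0.014],"angular": [0,0,0.004]},
])

```text
t: 7.2
eef_pos: [0.5482, 0.2411, 0.2004]
tool_rot: [0.0, 0.993, 0.116, 0.001]
contact_force: [1.1, -0.3, -0.5]
gripper_width: 0.999
grasp_force: 0.0
```

Emit:
drive_tool([
  {"gripper": 0,"offset": [0,0,0],"angular": [0,0,0]},
  {"gripper": 0,"offset": [0,0,0],"angular": [0,0,0]},
  {"gripper": 0,"offset": [0,0,0],"angular": [0,0,0]},
])

```text
t: 7.5
eef_pos: [0.5486, 0.2377, 0.1998]
tool_rot: [0.001, 0.993, 0.115, 0.0]
contact_force: [-0.1, -0.7, -0.0]
gripper_width: 1.0
grasp_force: 0.0
```

Run:
```python
from h import *
d(.5485,.2533,.087,13.3)
a=optics.read_camera('scene'); b=optics.read_camera('top')
i=[cv2.resize(a[215:325,370:480],(400,400),interpolation=2),cv2.resize(b[185:260,345:420],(400,400),interpolation=2)]
cv2.imwrite('pics/t2.png',np.hstack(i))
```

```text
t 7.5 p [0.5486 0.2377 0.1998] yaw 13.26 off [0.0035, -0.0153, 0.1127] ang [0.0015, -0.0, -0.0009] F [-0.1 -0.7 -0. ] w 1.0 g 0.0
```

View pics/t2.png

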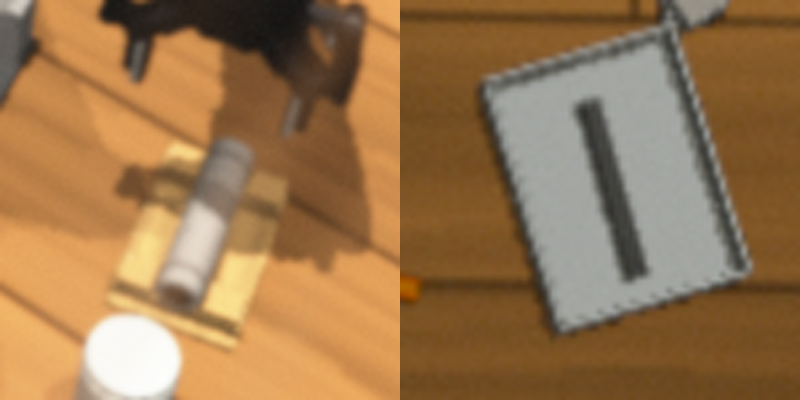

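The offcut lies in the middle of the tray (right panel, about (610,190)). The barrel is still undisturbed in its rest (left panel, about (205,225)). Next I descend on the barrel.

Emit:
drive_tool([
  {"gripper": 0,"offset": [0.003,-0.015,0.03],"angular": [0,0,0]},
  {"gripper": 0,"offset": [0.003,-0.015,0.06],"angular": [0,0,0]},
  {"gripper": 0,"offset": [0.003,-0.015,0.085],"angular": [0,0,0]},
  {"gripper": 0,"offset": [0.003,-0.015,0.1],"angular": [0,0,0]},
  {"gripper": 0,"offset": [0.003,-0.015,0.11],"angular": [0,0,0]},
])

```text
t: 8.1
eef_pos: [0.5478, 0.2531, 0.0885]
tool_rot: [0.0, 0.993, 0.115, -0.0]
contact_force: [0.5, -0.4, 0.3]
gripper_width: 0.999
grasp_force: 0.0
```

Emit:
drive_tool([
  {"gripper": 0,"offset": [0,0,0],"angular": [0,0,0]},
  {"gripper": 0,"offset": [0,0,0],"angular": [0,0,0]},
])

```text
t: 8.3
eef_pos: [0.5484, 0.2545, 0.0903]
tool_rot: [-0.0, 0.993, 0.116, 0.001]
contact_force: [-0.7, 0.6, 0.6]
gripper_width: 1.001
grasp_force: 0.0
```

Run:
```python
from h import *
d(.5485,.2533,.087,13.3)
```

```text
t 8.3 p [0.5484 0.2545 0.0903] yaw 13.31 off [-0.0001, 0.0012, 0.0033] ang [-0.0003, -0.0016, 0.0003] F [-0.7  0.6  0.6] w 1.001 g 0.0
```

Emit:
drive_tool([
  {"gripper": 100,"offset": [0,0.001,0.002],"angular": [0,0,0]},
  {"gripper": 150,"offset": [0,0.001,0.002],"angular": [0,0,0]},
  {"gripper": 255,"offset": [0,0.001,0.002],"angular": [0,0,0]},
  {"gripper": 255,"offset": [0,0.001,0.002],"angular": [0,0,0]},
  {"gripper": 255,"offset": [0,0.001,0.002],"angular": [0,0,0]},
], grip_force=50)

```text
t: 8.8
eef_pos: [0.5482, 0.2537, 0.088]
tool_rot: [-0.0, 0.993, 0.116, 0.0]
contact_force: [-0.0, -0.6, 4.2]
gripper_width: 0.335
grasp_force: 49.1
```

Emit:
drive_tool([
  {"gripper": 255,"offset": [0,0,0],"angular": [0,0,0]},
  {"gripper": 255,"offset": [0,0,0],"angular": [0,0,0]},
  {"gripper": 255,"offset": [0,0,-0.01],"angular": [0,0,0]},
  {"gripper": 255,"offset": [0,0,-0.03],"angular": [0,0,0]},
  {"gripper": 255,"offset": [0,0,-0.06],"angular": [0,0,0]},
])

```text
t: 9.3
eef_pos: [0.5465, 0.2526, 0.1464]
tool_rot: [0.001, 0.993, 0.116, -0.002]
contact_force: [0.5, 0.8, -3.7]
gripper_width: 0.331
grasp_force: 49.7
```

Run:
```python
from h import *
d(.5405,.0485,.18,11)
```

```text
t 9.3 p [0.5465 0.2526 0.1464] yaw 13.35 off [-0.0531, 0.1972, -0.0331] ang [0.0016, 0.006, 0.0523] F [ 0.5  0.8 -3.7] w 0.331 g 49.7
```

Emit:
drive_tool([
  {"gripper": 255,"offset": [-0.005,0.02,-0.03],"angular": [0,0,0.01]},
  {"gripper": 255,"offset": [-0.017,0.06,-0.05],"angular": [0,0,0.02]},
  {"gripper": 255,"offset": [-0.029,0.105,-0.05],"angular": [0,0,0.03]},
  {"gripper": 255,"offset": [-0.041,0.15,-0.05],"angular": [0,0,0.05]},
  {"gripper": 255,"offset": [-0.053,0.197,-0.05],"angular": [0,0,0.055]},
])

```text
t: 9.8
eef_pos: [0.5411, 0.048, 0.1977]
tool_rot: [0.0, 0.995, 0.095, -0.0]
contact_force: [0.1, -0.3, -3.0]
gripper_width: 0.333
grasp_force: 49.9
```

Emit:
drive_tool([
  {"gripper": 255,"offset": [0,0,0],"angular": [0,0,0]},
  {"gripper": 255,"offset": [0,0,0],"angular": [0,0,0]},
  {"gripper": 255,"offset": [0,0,0],"angular": [0,0,0]},
])

```text
t: 10.1
eef_pos: [0.5416, 0.0506, 0.1975]
tool_rot: [-0.0, 0.995, 0.095, -0.0]
contact_force: [-0.4, 0.0, -2.5]
gripper_width: 0.333
grasp_force: 50.1
```

Run:
```python
from h import *
d(.5405,.0485,.14,11)
a=optics.read_camera('scene'); b=optics.read_camera('top')
i=[cv2.resize(a[180:270,310:400],(400,400),interpolation=2),cv2.resize(b[180:250,255:325],(400,400),interpolation=2)]
cv2.imwrite('pics/t3.png',np.hstack(i))
```

```text
t 10.1 p [0.5416 0.0506 0.1975] yaw 10.94 off [-0.0015, 0.0019, 0.0575] ang [-0.0009, 0.0001, -0.0014] F [-0.4  0.  -2.5] w 0.333 g 50.1
```

View pics/t3.png

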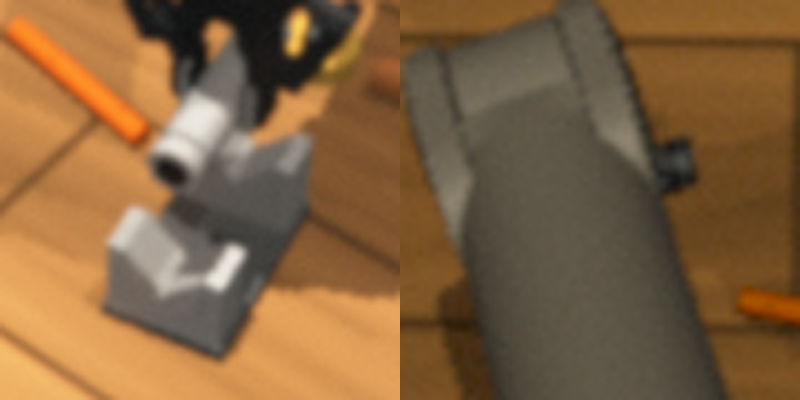

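The barrel is held above the empty groove. In the left panel its front end is at about (172,168) and the groove bottom at the front face is at about (172,288). I'll check both numerically.

Run:
```python
from h import *
S=lambda l:np.array(l)/(400/90)+[310-.5,180-.5]
u=np.array([np.cos(np.radians(11)),np.sin(np.radians(11)),0])
print(ray('scene',S([(172,290)]),.039)-.061*u, ray('scene',S([(172,168)]),.1405)-.06*u)
print(proj('scene',np.array([.541,.049,0])+.061*u+[0,0,.039]))
```

```text
[[0.53760287 0.05124035 0.039     ]] [[0.54226298 0.05004347 0.1405    ]]
[[346.60004904 245.14904793]]
```

Emit:
drive_tool([
  {"gripper": 255,"offset": [-0.001,0.001,0.02],"angular": [0,0,0]},
  {"gripper": 255,"offset": [-0.001,0.001,0.04],"angular": [0,0,0]},
  {"gripper": 255,"offset": [-0.001,0.001,0.055],"angular": [0,0,0]},
  {"gripper": 255,"offset": [-0.001,0.001,0.065],"angular": [0,0,0]},
  {"gripper": 255,"offset": [-0.001,0.001,0.07],"angular": [0,0,0]},
])

```text
t: 10.7
eef_pos: [0.5407, 0.0494, 0.1266]
tool_rot: [-0.0, 0.995, 0.096, -0.001]
contact_force: [-0.5, 0.5, -3.6]
gripper_width: 0.333
grasp_force: 50.0
```

Emit:
drive_tool([
  {"gripper": 255,"offset": [0,0,0],"angular": [0,0,0]},
  {"gripper": 255,"offset": [0,0,0],"angular": [0,0,0]},
])

```text
t: 10.9
eef_pos: [0.5415, 0.0488, 0.128]
tool_rot: [-0.0, 0.995, 0.095, 0.0]
contact_force: [0.6, 0.1, -3.3]
gripper_width: 0.336
grasp_force: 50.0
```

Run:
```python
from h import *
d(.5405,.0487,.117,11)
```

```text
t 10.9 p [0.5415 0.0488 0.128 ] yaw 10.9 off [-0.001, -0.0001, 0.011] ang [-0.0, -0.0012, -0.0023] F [ 0.6  0.1 -3.3] w 0.336 g 50.0
```

Emit:
drive_tool([
  {"gripper": 255,"offset": [-0.002,0,0.003],"angular": [0,0,0]},
  {"gripper": 255,"offset": [-0.002,0,0.005],"angular": [0,0,0]},
  {"gripper": 255,"offset": [-0.002,0,0.007],"angular": [0,0,0]},
  {"gripper": 255,"offset": [-0.002,0,0.008],"angular": [0,0,0]},
  {"gripper": 255,"offset": [-0.002,0,0.009],"angular": [0,0,0]},
])

```text
t: 11.4
eef_pos: [0.5392, 0.048, 0.1184]
tool_rot: [-0.0, 0.996, 0.095, 0.0]
contact_force: [0.8, 0.4, -3.3]
gripper_width: 0.332
grasp_force: 50.0
```

Emit:
drive_tool([
  {"gripper": 255,"offset": [0,0,0.001],"angular": [0,0,0]},
  {"gripper": 255,"offset": [0,0,0.001],"angular": [0,0,0]},
  {"gripper": 255,"offset": [0,0,0.002],"angular": [0,0,0]},
  {"gripper": 255,"offset": [0,0,0.002],"angular": [0,0,0]},
])

```text
t: 11.8
eef_pos: [0.5393, 0.0479, 0.117]
tool_rot: [0.0, 0.996, 0.095, 0.0]
contact_force: [-1.9, -0.8, 4.3]
gripper_width: 0.335
grasp_force: 50.9
```

Run:
```python
from h import *
d(.5405,.0487,.117,11)
```

```text
t 11.8 p [0.5393 0.0479 0.117 ] yaw 10.88 off [0.0014, -0.0005, 0.0] ang [0.0006, -0.0003, -0.0028] F [-1.9 -0.8  4.3] w 0.335 g 50.9
```

Emit:
drive_tool([
  {"gripper": 255,"offset": [0,0,0.0005],"angular": [0,0,0]},
  {"gripper": 255,"offset": [0,0,0.0005],"angular": [0,0,0]},
  {"gripper": 255,"offset": [0,0,0.0005],"angular": [0,0,0]},
  {"gripper": 255,"offset": [0,0,0.0005],"angular": [0,0,0]},
])

```text
t: 12.2
eef_pos: [0.5393, 0.0478, 0.117]
tool_rot: [0.0, 0.996, 0.095, 0.0]
contact_force: [-3.7, -0.9, 9.3]
gripper_width: 0.332
grasp_force: 51.6
```

Emit:
drive_tool([
  {"gripper": 255,"offset": [0,0,0.0005],"angular": [0,0,0]},
  {"gripper": 255,"offset": [0,0,0.0005],"angular": [0,0,0]},
  {"gripper": 255,"offset": [0,0,0.0005],"angular": [0,0,0]},
  {"gripper": 255,"offset": [0,0,0.0005],"angular": [0,0,0]},
])

```text
t: 12.6
eef_pos: [0.5393, 0.0479, 0.1169]
tool_rot: [0.0, 0.996, 0.095, 0.0]
contact_force: [-5.1, -1.4, 14.9]
gripper_width: 0.334
grasp_force: 52.1
```

The push is 14.9 N and well balanced sideways. I'll check centring, seating and the tray once before handing in.

Emit:
drive_tool([
  {"gripper": 255,"offset": [0,0,0],"angular": [0,0,0]},
  {"gripper": 255,"offset": [0,0,0],"angular": [0,0,0]},
  {"gripper": 255,"offset": [0,0,0],"angular": [0,0,0]},
  {"gripper": 255,"offset": [0,0,0],"angular": [0,0,0]},
  {"gripper": 255,"offset": [0,0,0],"angular": [0,0,0]},
])

```text
t: 13.1
eef_pos: [0.5393, 0.0479, 0.1169]
tool_rot: [0.0, 0.996, 0.095, 0.0]
contact_force: [-5.1, -1.7, 15.1]
gripper_width: 0.332
grasp_force: 52.1
```

Run:
```python
from h import *
d(.5405,.0487,.117,11)
a=optics.read_camera('scene')
i=[cv2.resize(a[190:270,320:400],(480,480),interpolation=2),cv2.resize(a[140:220,220:300],(320,320),interpolation=2)]
i[1]=cv2.copyMakeBorder(i[1],0,160,0,0,0)
cv2.imwrite('pics/t4.png',np.hstack(i))
u=np.array([np.cos(np.radians(11)),np.sin(np.radians(11)),0])
for c in([.540,.049,0],): print((proj('scene',np.array([np.array(c)+.06*u+[0,0,.06],np.array(c)+.061*u+[0,0,.039]]))-[319.5,189.5])*6)
```

```text
t 13.1 p [0.5393 0.0479 0.1169] yaw 10.87 off [0.0013, -0.0006, -0.0001] ang [0.001, -0.0007, -0.003] F [-5.1 -1.7 15.1] w 0.332 g 52.1
[[166.89404722 297.58413091]
 [164.12128754 332.3721354 ]]
```

View pics/t4.png

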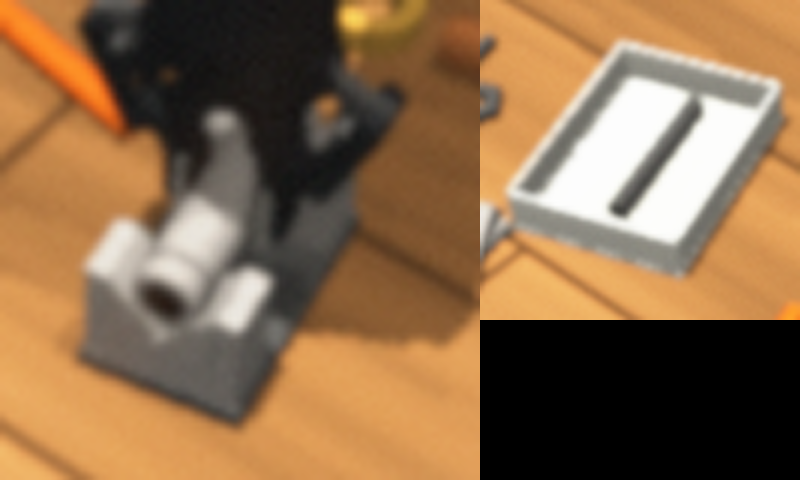

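The barrel sits in the V with its end at about (162,298), flush with the block's front face (expected (167,298)). The offcut lies in the tray at about (655,160). The force is steady at 15.1 N, so I'm handing in.

```bash
python3 -c "
from h import *
print(bot.hand_in())"
```

```text
the job is handed in; nothing more can be done
None
```

The job is handed in at about 13 s of the 72 s: the offcut lies in the scrap tray and the barrel sits centred in the groove under a steady push of about 15 N; `hand_in()` gave no verdict.

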